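# Sweep the tea lights into the tray

### The arm

A 6-joint arm with a two-finger parallel gripper is mounted at the origin on the work surface. World frame = base frame: x ahead of the robot, y to its left, z up, the work surface at z = 0. Lengths are in mm, angles in rad, forces in N, time in s.
With the tool pointing down it reaches from about 350 to 875 mm from the base axis. Payload 4.2 kg.
Tool frame: the origin (TCP) lies at the very end of the fingers, on their centre line; the grasp point (between the pads) lies 19 mm behind it; z points along the fingers, y is the line along which they close (so a half turn about z gives the same grasp; the last joint's range is limited). The gripper opens to 85 mm and grips with 20 to 120 N. Pads are 22 mm wide; open, the fingers measure 114 mm over their backs; the gripper's body (76 mm by 85 mm) begins 54 mm behind the grasp point. The pads swing forward as they close: fully open they stand 13 mm farther back than shut.
Start: joints at [-1.022, 0.385, 0.008, 0, -1.194, -0.259], TCP at [178.616, -598.912, 231.312] pointing down, gripper open.
Joint ranges: [-3.14, 3.14], [-1.21, 2.06], [-1.07, 1.41], [-3.16, 2.05], [-2.99, -0.16], [-3.1, 3.1]. Speed limits (rad/s): [2.79, 2.79, 3.14, 3.14, 3.14, 3.14].

### API

Orientations are given as a unit quaternion [x, y, z, w].
In Python, from bench import monitor, get_image, camera_info, job_done gives the robot as it stands.
- The arm moves only by the tool send_rows, never from a script. Its argument "series" is a list of rows, each a list of 3 entries, a list of its own where there are three numbers: the shift along the tool's x, y, z in mm, then the turn, a rotation vector about the tool's x, y, z in rad, then the finger opening in mm, from 0 to 85.4. A call has 1 to 8 rows; each row shifts and turns the commanded pose from where the row before left it, along the tool's axes as they then stand; what a row does not reach is not made up. A row lasts 1/10 s, in which the tool goes at most 50 mm and 8.59 degrees, less where a joint would pass 70% of its speed; a pose out of reach is approached as far as the arm can. A call with a gripper value outside its range is refused whole. The fingers move at their own pace and stop on an object; the grip force is fixed at half the most. Time passes only in rows, so rows that do not move let the fingers close. It gives the time, the measured TCP pose, the force, the opening and the grip force at its end, in the units of the state.
- monitor.read_state(): the state, without advancing time (a new reading comes with each control period).
- get_image(name): name is "scene" or "top" or "wrist"; returns the picture (480x640x3 uint8, red, green, blue); there is no depth.
- camera_info(name): a dict with "intrinsics" (3x3 intrinsics, pixels), "dist_coeffs" ([k1, k2, p1, p2, k3] as OpenCV has them; the pictures are not rectified), "R" (3x3) and "t" (3): a world point X has camera coordinates R X + t. Camera axes: x right, y down, z forward; pixel columns grow to the right and rows downward; lengths in mm; the calibration is good to about 2 mm. A picture is of the moment at which its call begins: read the wrist's pose just before it. camera_info takes no time and is no camera call; for the wrist camera it gives the pose at the moment of the call.
- job_done(): hands the job in; it is judged then, once.
The state is a dict: "clock": time; "joints": joint angles; "joint_vel": joint speeds; "joint_efforts": joint torques, N m; "position": TCP position; "ee_rot": TCP orientation; "contact_force": force on the tool from outside, world axes, zero at the start; "wrist_torque": the same for the moment, N m; "gripper_width": finger opening in mm; "grasp_force": force on a finger pad.
Only numpy, scipy, OpenCV 4.12 (cv2) and the standard library are available. Lean on these libraries where they do the work, as an engineer would, in place of code of your own. Each camera call takes 0.05 s, during which the arm holds its last target. There are 200 camera calls.

### The job

Clear the dining-room side table: use the fingers to gently sweep the three tea lights along the table top through the open side of the brass tray, until each stands upright and wholly inside it. Only push them: do not pinch, lift or flick them, and leave the shaker, bottle stopper, blue candle cup, white cup and everything else where they stand.

Things in the scene. Friction and masses are not known exactly. Their poses are not given: they have to be found in the camera images.
- light0: unlit large tea light: a bright aluminium cup with ivory wax, a disc 56 mm in diameter and 22 mm high with a 5 mm dark wick above, about 45 g, standing flat on the table. It slides when pushed at its side. Origin: centre of its underside; z up, yaw has no meaning
- light1: unlit large tea light: a bright aluminium cup with ivory wax, a disc 56 mm in diameter and 22 mm high with a 5 mm dark wick above, about 45 g, standing flat on the table. It slides when pushed at its side. Origin: centre of its underside; z up, yaw has no meaning
- light2: unlit large tea light: a bright aluminium cup with ivory wax, a disc 56 mm in diameter and 22 mm high with a 5 mm dark wick above, about 45 g, standing flat on the table. It slides when pushed at its side. Origin: centre of its underside; z up, yaw has no meaning
- tray: three-sided brass tray rail fixed to the table round a dark red pad flush with it (no lip to cross), on the left, mouth roughly to the right. Inside 240 mm wide (x -120 to +120) and 160 mm deep (y -80 at the mouth to +80 at the back wall); walls 6 mm thick, 22 mm high at +x, -x and +y; the -y side is open. Origin: centre of the inside at table level; the way in is along its +y
- shaker: loose green salt shaker with steel top, 36 mm in diameter, 56 mm high, standing among the tea lights. Origin: centre of its underside
- stopper: loose copper bottle stopper standing on its round foot, 38 mm in diameter, 59 mm high, among the tea lights. Origin: centre of its underside
- votive: loose empty blue ceramic candle cup, 48 mm in diameter at the rim, 55 mm high, among the tea lights. Origin: centre of its underside
- cup: white cup, 72 mm in diameter, 62 mm high, loose, standing to the right of the tea lights. Origin: centre of its underside

How it is judged (in metres and radians):
At the end, for the whole second after the job is handed in: Each of the three tea lights lies wholly inside the tray (its centre at least 28 mm past the line of the mouth and between the walls), flat on its underside (tilt under 0.1 rad, height under 5 mm) and at rest (under 0.02 m/s) (y of light0 in the frame of tray between -0.052 and 0.065 m and x of light0 in the frame of tray between -0.105 and 0.105 m and height (world z) of each of light0, light1, light2 below 0.005 m and angle between each of light0, light1, light2's own z axis and vertical below 0.1 rad and linear speed of each of light0, light1, light2 below 0.02 m/s and y of light1 in the frame of tray between -0.052 and 0.065 m and x of light1 in the frame of tray between -0.105 and 0.105 m and y of light2 in the frame of tray between -0.052 and 0.065 m and x of light2 in the frame of tray between -0.105 and 0.105 m); the robot touches nothing.
It fails at once if a tea light is lifted off the table (more than 12 mm) (height (world z) of any of light0, light1, light2 above 0.012 m).
It fails at once if a tea light is pinched or pressed hard (fingers on it with more than 18 N) (contact force between the fingers and light0 above 18 N or contact force between the fingers and light1 above 18 N or contact force between the fingers and light2 above 18 N).
It fails at once if a tea light is flicked (faster than 0.8 m/s) (linear speed of any of light0, light1, light2 above 0.8 m/s).
It fails at once if another thing on the table is disturbed (moved more than 12 mm) (distance of any of shaker, stopper, votive, cup from where it was at the start of the episode above 0.012 m).
It also fails if it takes over 72 s, if anything falls off the work surface, if the arm or the gripper's body presses on something with over 40 N, if the wrist force passes 120 N, or if a joint passes its speed limit or range.

## Working session

There is one attempt and no reset: what is moved stays moved. The work goes in short steps, Python scripts to look and compute and a tool call to move; the robot and the scene stay as the last step left them, time stands still between calls to the robot, and variables do not carry over. Pictures are saved under pics/ and viewed, at most 10 in all, crops included, and the job is handed in when it is done.

Besides the shell and the picture viewer there is one more tool, called after "Call:" as name([rows], argument=value, ...), one row to a line, values as JSON. send_rows: Moves the arm, as the interface text tells. Its arguments: {"type":"object","properties":{"series":{"type":"array"}},"required":["series"]}

```bash
mkdir -p pics; python3 - <<'E'
from bench import monitor,get_image,camera_info
import cv2,numpy as np
print(monitor.read_state())
for n in("top","scene"):
    im=get_image(n); cv2.imwrite(f"pics/{n}0.png",im[...,::-1]); c=camera_info(n); print(n,c)
E
```

```text
{'clock': 0.0, 'joints': array([-1.02242597e+00,  3.85572969e-01,  6.62534509e-03, -5.19880025e-04,
       -1.19402460e+00, -2.58593194e-01]), 'joint_vel': array([ 0.00096389,  0.00063272, -0.00028863,  0.00197857,  0.00075501,
       -0.00042758]), 'joint_efforts': array([ 3.20261579e-04, -3.92293167e+01,  1.88405460e+01,  4.18624565e+00,
       -4.50421343e-03, -7.05626150e-06]), 'position': array([ 178.43453902, -598.36818397,  230.20840785]), 'ee_rot': array([-1.44287194e-01,  9.89535226e-01,  1.09544561e-03, -2.04951859e-04]), 'contact_force': array([-0.13601033, -1.283349  ,  0.60454162]), 'wrist_torque': array([-0.01050506, -0.01076706,  0.04771749]), 'grasp_force': 0.0, 'gripper_width': 85.4943017580417}
top {'intrinsics': array([[464.26318602,   0.        , 326.00894315],
       [  0.        , 464.26318602, 247.02413359],
       [  0.        ,   0.        ,   1.        ]]), 'dist_coeffs': array([-0.00340355,  0.        ,  0.        ,  0.        ,  0.        ]), 'R': array([[-0.01265167, -0.99985695, -0.01122586],
       [-0.98394895,  0.01444735, -0.17786439],
       [ 0.17800113,  0.00879539, -0.98399098]]), 't': array([-84.91671852, 524.7162455 , 804.17237664])}
scene {'intrinsics': array([[511.87058614,   0.        , 319.30689668],
       [  0.        , 511.87058614, 237.23370885],
       [  0.        ,   0.        ,   1.        ]]), 'dist_coeffs': array([0.02250513, 0.        , 0.        , 0.        , 0.        ]), 'R': array([[ 0.69335716,  0.72046472, -0.0136539 ],
       [ 0.5193748 , -0.51278837, -0.68359191],
       [-0.49950542,  0.46688186, -0.72973671]]), 't': array([-318.26908287, -279.62633829, 1376.01023118])}
```

View pics/top0.png

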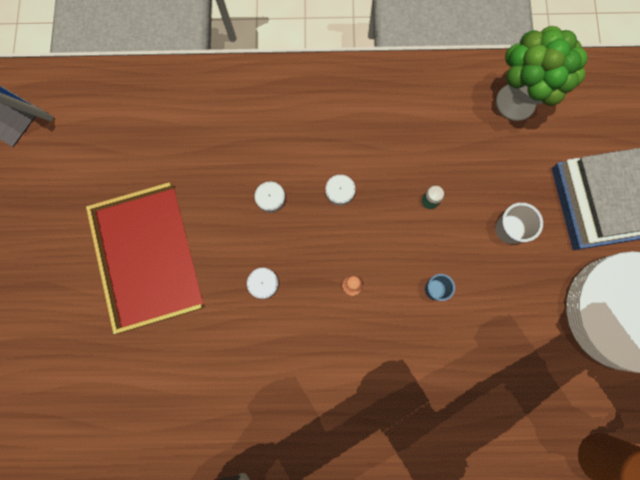

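The top view shows the tray at left with its mouth on the right edge, (176,188) to (201,306). The lights are at (270,196), (340,189) and (262,283). The stopper is at (352,286), the shaker at (433,197), the votive at (440,288) and the cup at (520,223).

```bash
cat > h.py <<'E'
from bench import monitor,get_image,camera_info
import cv2,numpy as np
def ray(n,px,z,c=None):
    c=c or camera_info(n); px=np.asarray(px,float).reshape(-1,1,2)
    u=cv2.undistortPoints(px,c["intrinsics"],c["dist_coeffs"]).reshape(-1,2)
    d=np.c_[u,np.ones(len(u))]@c["R"]; o=-c["R"].T@c["t"]
    return o+d*((z-o[2])/d[:,2])[:,None]
def proj(n,X):
    c=camera_info(n); return cv2.projectPoints(np.asarray(X,float).reshape(-1,3),cv2.Rodrigues(c["R"])[0],c["t"],c["intrinsics"],c["dist_coeffs"])[0].reshape(-1,2)
def lights(im,n="top",lim=(100,400,100,420)):
    h=cv2.cvtColor(im,cv2.COLOR_RGB2HSV); m=cv2.inRange(h,(0,0,150),(180,70,255))
    k=np.zeros_like(m); k[lim[0]:lim[1],lim[2]:lim[3]]=255; m&=k
    out=[]
    for ct in cv2.findContours(m,cv2.RETR_EXTERNAL,cv2.CHAIN_APPROX_NONE)[0]:
        if cv2.contourArea(ct)>200:
            p=ray(n,ct.reshape(-1,2),20)[:,:2].astype(np.float32)
            (x,y),r=cv2.minEnclosingCircle(p); out.append((round(x),round(y),round(2*r)))
    return out
E
python3 - <<'E'
from h import *
im=cv2.imread("pics/top0.png")[...,::-1].copy()
print("lights",lights(im))
h=cv2.cvtColor(im,cv2.COLOR_RGB2HSV)
m=cv2.inRange(h,(0,200,90),(6,255,255))|cv2.inRange(h,(174,180,90),(180,255,255)); m[:,:80]=0;m[:,220:]=0;m[:170]=0;m[340:]=0
m=cv2.morphologyEx(m,cv2.MORPH_OPEN,np.ones((5,5)))
ct=max(cv2.findContours(m,0,1)[0],key=cv2.contourArea); print("pad area",cv2.contourArea(ct))
q=cv2.approxPolyDP(ct,8,True).reshape(-1,2); print(q, ray("top",q,0).round())
r=cv2.minAreaRect(ray("top",ct.reshape(-1,2),0)[:,:2].astype(np.float32)); print(r,cv2.boxPoints(r))
b=cv2.inRange(h,(18,120,120),(32,255,255)); b[:,:80]=0;b[:,210:]=0;b[:170]=0;b[345:]=0
ct=np.concatenate([c for c in cv2.findContours(b,0,1)[0] if cv2.contourArea(c)>5])
r=cv2.minAreaRect(ray("top",ct.reshape(-1,2),22)[:,:2].astype(np.float32)); print("brass z22",r,cv2.boxPoints(r))
for n,px,z in(("stopper",(352,284),59),("stopper0",(352,286),45),("shaker",(435,193),56),("votive",(440,288),55),("cup",(522,222),62)): print(n,ray("top",[px],z).round())
E
```

```text
lights [(463, 29, 59), (632, 17, 59), (643, -120, 58)]Traceback (most recent call last):
  File "<stdin>", line 7, in <module>
ValueError: max() iterable argument is empty
```

View pics/scene0.png

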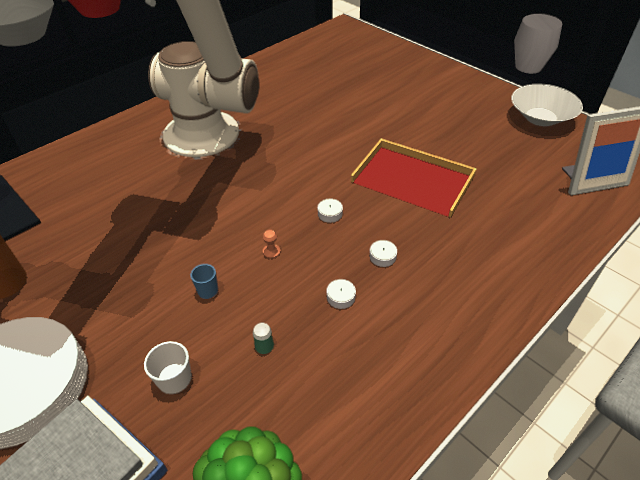

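The scene view shows the same layout: lights at (330,210), (383,253) and (341,293), and the tray mouth facing them. My red mask needs loosening.

```bash
python3 - <<'E'
from h import *
im=cv2.imread("pics/top0.png")[...,::-1].copy()
h=cv2.cvtColor(im,cv2.COLOR_RGB2HSV); print(h[250,150],h[209,110],im[250,150],im[320,220],im[196,130])
i=im.astype(int); m=((i[...,0]>120)&(i[...,1]<60)&(i[...,2]<70)).astype(np.uint8); m[:,:80]=0;m[:,220:]=0;m[:170]=0;m[340:]=0
m=cv2.morphologyEx(m,cv2.MORPH_OPEN,np.ones((5,5)))
ct=max(cv2.findContours(m,0,1)[0],key=cv2.contourArea); print("pad area",cv2.contourArea(ct))
q=cv2.approxPolyDP(ct,8,True).reshape(-1,2); print(q.tolist(), ray("top",q,0).round().tolist())
r=cv2.minAreaRect(ray("top",ct.reshape(-1,2),0)[:,:2].astype(np.float32)); print(r,cv2.boxPoints(r).round())
b=cv2.inRange(h,(18,120,120),(32,255,255)); b[:,:80]=0;b[:,210:]=0;b[:170]=0;b[345:]=0
ct=np.concatenate([c for c in cv2.findContours(b,0,1)[0] if cv2.contourArea(c)>5])
r=cv2.minAreaRect(ray("top",ct.reshape(-1,2),22)[:,:2].astype(np.float32)); print("brass z22",r,cv2.boxPoints(r).round())
for n,px,z in(("stopper",(352,284),59),("shaker",(435,193),56),("votive",(440,288),55),("cup",(522,222),62)): print(n,ray("top",[px],z).round())
E
```

```text
[  3 173 174] [  3 180 170] [174  67  56] [136  86  54] [197 168  91]Traceback (most recent call last):
  File "<stdin>", line 6, in <module>
ValueError: max() iterable argument is empty
```

```bash
python3 - <<'E'
from h import *
im=cv2.imread("pics/top0.png")[...,::-1].copy()
h=cv2.cvtColor(im,cv2.COLOR_RGB2HSV)
m=cv2.inRange(h,(0,158,60),(7,255,255)); m[:,:80]=0;m[:,220:]=0;m[:170]=0;m[340:]=0
m=cv2.morphologyEx(m,cv2.MORPH_OPEN,np.ones((5,5)))
ct=max(cv2.findContours(m,0,1)[0],key=cv2.contourArea); print("pad area",cv2.contourArea(ct))
q=cv2.approxPolyDP(ct,8,True).reshape(-1,2); print(q.tolist(), ray("top",q,0).round().tolist())
r=cv2.minAreaRect(ray("top",ct.reshape(-1,2),0)[:,:2].astype(np.float32)); print(r,cv2.boxPoints(r).round())
b=cv2.inRange(h,(17,90,120),(32,255,255)); b[:,:80]=0;b[:,210:]=0;b[:170]=0;b[345:]=0
ct=np.concatenate([c for c in cv2.findContours(b,0,1)[0] if cv2.contourArea(c)>5])
r=cv2.minAreaRect(ray("top",ct.reshape(-1,2),22)[:,:2].astype(np.float32)); print("brass z22",r,cv2.boxPoints(r).round())
for n,px,z in(("stopper",(352,284),59),("shaker",(435,193),56),("votive",(440,288),55),("cup",(522,222),62)): print(n,ray("top",[px],z).round())
E
```

```text
pad area 9644.0
[[174, 189], [97, 211], [120, 325], [196, 300]] [[654.0, 209.0, 0.0], [611.0, 360.0, 0.0], [388.0, 299.0, 0.0], [433.0, 157.0, 0.0]]
((520.4596557617188, 253.80624389648438), (236.01771545410156, 161.4230499267578), 16.044458389282227) [[385. 299.]
 [429. 144.]
 [656. 209.]
 [612. 364.]]
brass z22 ((516.429443359375, 255.70120239257812), (256.08502197265625, 168.66526794433594), 16.055240631103516) [[370. 301.]
 [417. 139.]
 [663. 210.]
 [616. 372.]]
stopper [[ 454. -138.   59.]]
shaker [[ 620. -295.   56.]]
votive [[ 445. -294.   55.]]
cup [[ 561. -447.   62.]]
```

Tray frame: centre is about (518,253), +y is (-0.276,0.961) and +x is (0.961,0.276). I'll turn the tool so that its x is tray -y and its y is tray -x. Then I'll push each light in the notch between partly open fingertips.

Call:
send_rows([
  [[0, 0, 0], [0, 0, -0.145], 36],
  [[0, 0, 0], [0, 0, -0.145], 36],
  [[0, 0, 0], [0, 0, -0.145], 36],
  [[0, 0, 0], [0, 0, -0.145], 36],
  [[0, 0, 0], [0, 0, -0.145], 36],
  [[0, 0, 0], [0, 0, -0.145], 36],
  [[0, 0, 0], [0, 0, -0.145], 36],
  [[0, 0, 0], [0, 0, -0.145], 36],
])

```text
clock: 0.9
position: [178.5, -598.6, 230.7]
ee_rot: [-0.665, 0.747, 0.001, 0.0]
contact_force: [-0.7, 0.2, 0.5]
gripper_width: 36.2
grasp_force: 0.0
```

Call:
send_rows([
  [[0, 0, 0], [0, 0, -0.145], 36],
  [[0, 0, 0], [0, 0, -0.145], 36],
  [[0, 0, 0], [0, 0, -0.11], 36],
  [[0, 0, 0], [0, 0, 0], 36],
])

```text
clock: 1.3
position: [178.5, -598.6, 230.7]
ee_rot: [0.798, -0.602, -0.001, -0.0]
contact_force: [-0.5, -0.1, -0.9]
gripper_width: 36.0
grasp_force: 0.0
```

```bash
cat >> h.py <<'E'
C=np.array([518,253.]); EX=np.array([.961,.276]); EY=np.array([-.276,.961])
def T(p): d=np.asarray(p[:2])-C; return np.array([d@EX,d@EY]).round()
def where():
    from scipy.spatial.transform import Rotation as R
    s=monitor.read_state(); Q=R.from_quat(s["ee_rot"]).as_matrix()
    print("t",round(s["clock"],2),"tray",T(s["position"]),"z",s["position"][2].round(1),"w",round(s["gripper_width"],1),"x ax",Q[:,0].round(3),"z ax",Q[:,2].round(3),"F",s["contact_force"].round(1),"q",s["joints"].round(2))
E
python3 -c "
from h import *
where()
for p in((463,29),(632,17),(643,-120),(454,-138),(620,-295),(445,-294),(561,-447)): print(p,T(p))"
```

```text
t 1.3 tray [-561. -725.] z 230.7 w 36.0 x ax [ 0.275 -0.961 -0.001] z ax [-0.     0.001 -1.   ] F [-0.5 -0.1 -0.9] q [-1.02  0.39  0.01 -0.   -1.19  1.3 ]
(463, 29) [-115. -200.]
(632, 17) [  44. -258.]
(643, -120) [  17. -393.]
(454, -138) [-169. -358.]
(620, -295) [ -53. -555.]
(445, -294) [-221. -506.]
(561, -447) [-152. -685.]
```

Call:
send_rows([
  [[-29, -27, 0], [0, 0, 0], 36],
  [[-29, -27, 0], [0, 0, 0], 36],
  [[-29, -27, 0], [0, 0, 0], 36],
  [[-29, -27, 0], [0, 0, 0], 36],
  [[-29, -27, 0], [0, 0, 0], 36],
  [[-29, -27, 0], [0, 0, 0], 36],
  [[-29, -27, 0], [0, 0, 0], 36],
  [[-29, -27, 0], [0, 0, 0], 36],
])

```text
clock: 2.1
position: [322.7, -314.9, 231.3]
ee_rot: [0.798, -0.603, 0.0, -0.0]
contact_force: [0.7, -0.3, 0.2]
gripper_width: 36.0
grasp_force: 0.0
```

Call:
send_rows([
  [[-29, -27, 10], [0, 0, 0], 36],
  [[-29, -27, 10], [0, 0, 0], 36],
  [[-29, -27, 10], [0, 0, 0], 36],
  [[-29, -27, 10], [0, 0, 0], 36],
  [[-29, -27, 10], [0, 0, 0], 36],
  [[-29, -27, 10], [0, 0, 0], 36],
  [[-29, -27, 10], [0, 0, 0], 36],
  [[0, 0, 0], [0, 0, 0], 36],
])

```text
clock: 2.9
position: [449.4, -66.2, 160.2]
ee_rot: [0.799, -0.601, -0.0, 0.0]
contact_force: [-0.0, -1.6, -1.0]
gripper_width: 36.2
grasp_force: 0.0
```

```bash
python3 -c "
from h import *
where()"
```

```text
t 2.9 tray [-154. -288.] z 160.2 w 36.2 x ax [ 0.278 -0.961 -0.   ] z ax [-0.001 -0.    -1.   ] F [-0.  -1.6 -1. ] q [ 0.21  0.17 -0.5  -0.   -0.91  0.07]
```

Call:
send_rows([
  [[-33, -27, 0], [0, 0, 0], 36],
  [[0, 0, 40], [0, 0, 0], 36],
  [[0, 0, 40], [0, 0, 0], 36],
  [[0, 0, 40], [0, 0, 0], 36],
  [[0, 0, 20], [0, 0, 0], 36],
  [[0, 0, 10], [0, 0, 0], 36],
  [[0, 0, 0], [0, 0, 0], 36],
])

```text
clock: 3.6
position: [464.4, -30.6, 10.5]
ee_rot: [0.798, -0.603, -0.001, 0.001]
contact_force: [0.7, -0.3, 0.1]
gripper_width: 36.4
grasp_force: 0.0
```

```bash
python3 -c "
from h import *
im=get_image('top'); cv2.imwrite('pics/top1.png',im[90:390,60:480,::-1]); print(lights(im))
where()"
```

```text
[(440, 264, 201), (487, 98, 173), (632, 17, 58), (643, -120, 58)]
t 3.65 tray [-129. -258.] z 11.5 w 35.6 x ax [ 0.274 -0.962  0.   ] z ax [ 0. -0. -1.] F [ 0.2 -0.3  0.7] q [ 0.28  0.42 -0.64  0.   -0.51 -0.01]
```

View pics/top1.png

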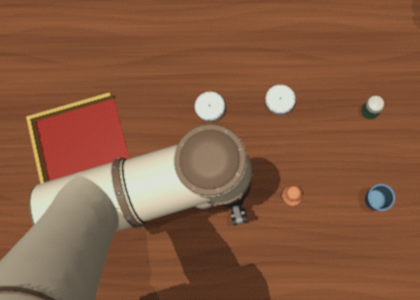

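The arm hides the first light from above. The other two lights, at crop (210,106) and (280,99), have not moved. Next I lower and start the sweep.

Call:
send_rows([
  [[0, 0, 6], [0, 0, 0], 36],
  [[-13, -5, 0], [0, 0, 0], 36],
  [[-12, -5, 0], [0, 0, 0], 36],
  [[-12, -3.5, 0], [0, 0, 0], 36],
  [[-12, -3.5, 0], [0, 0, 0], 36],
  [[-12, -3.5, 0], [0, 0, 0], 36],
  [[-12, -3.5, 0], [0, 0, 0], 36],
  [[-12, -3.5, 0], [0, 0, 0], 36],
])

```text
clock: 4.45
position: [468.0, 60.4, 5.4]
ee_rot: [0.799, -0.602, -0.0, 0.0]
contact_force: [-0.5, -2.4, 2.2]
gripper_width: 35.8
grasp_force: 0.7
```

```bash
python3 -c "
from h import *
im=get_image('scene'); cv2.imwrite('pics/s1.png',cv2.resize(im[100:340,220:540,::-1],(640,480))); 
where()"
```

```text
t 4.5 tray [-100. -170.] z 5.5 w 36.1 x ax [ 0.277 -0.961 -0.   ] z ax [ 0.001  0.001 -1.   ] F [ 0.4  1.5 -0.8] q [ 0.48  0.44 -0.63  0.   -0.5  -0.2 ]
```

View pics/s1.png

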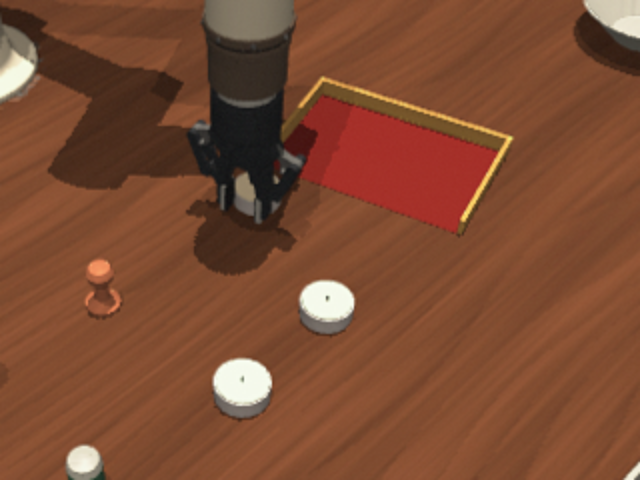

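The light is nested ahead of the fingertips at (250,190). I'll shift sideways first for wall clearance, then go straight in.

Call:
send_rows([
  [[-11, -6, 0], [0, 0, 0], 36],
  [[-11, -6, 0], [0, 0, 0], 36],
  [[-11, -6, 0], [0, 0, 0], 36],
  [[-11, -6, 0], [0, 0, 0], 36],
  [[-11, -6, 0], [0, 0, 0], 36],
  [[-11, -3, 0], [0, 0, 0], 36],
  [[-11, 0, 0], [0, 0, 0], 36],
  [[-11, 0, 0], [0, 0, 0], 36],
])

```text
clock: 5.3
position: [475.1, 153.7, 5.2]
ee_rot: [0.799, -0.602, -0.0, 0.0]
contact_force: [0.1, -0.1, -0.4]
gripper_width: 35.9
grasp_force: 0.3
```

Call:
send_rows([
  [[-11, 0, 0], [0, 0, 0], 36],
  [[-11, 0, 0], [0, 0, 0], 36],
  [[-11, 0, 0], [0, 0, 0], 36],
  [[-9, 0, 0], [0, 0, 0], 36],
  [[-5, 0, 0], [0, 0, 0], 36],
  [[0, 0, 0], [0, 0, 0], 36],
])

```text
clock: 5.9
position: [462.5, 198.8, 5.3]
ee_rot: [0.799, -0.602, 0.0, -0.0]
contact_force: [0.2, -0.1, 0.3]
gripper_width: 36.3
grasp_force: 0.0
```

```bash
python3 -c "
from h import *
where()"
```

```text
t 5.9 tray [-68. -37.] z 5.3 w 36.3 x ax [ 0.276 -0.961 -0.   ] z ax [ 0.  0. -1.] F [ 0.2 -0.1  0.3] q [ 0.73  0.47 -0.55  0.   -0.55 -0.45]
```

Call:
send_rows([
  [[20, 0, 0], [0, 0, 0], 36],
  [[5, 0, -30], [0, 0, 0], 36],
  [[0, 0, -45], [0, 0, 0], 36],
  [[0, 0, -25], [0, 0, 0], 36],
  [[40, -18, 0], [0, 0, 0], 36],
  [[40, -18, 0], [0, 0, 0], 36],
  [[40, -18, 0], [0, 0, 0], 36],
  [[40, -18, 0], [0, 0, 0], 36],
])

```text
clock: 6.7
position: [583.6, 38.4, 105.5]
ee_rot: [0.798, -0.602, 0.0, -0.0]
contact_force: [0.5, 1.1, 0.6]
gripper_width: 36.2
grasp_force: 0.0
```

Call:
send_rows([
  [[40, -18, 0], [0, 0, 0], 36],
  [[40, -18, 0], [0, 0, 0], 36],
  [[0, 0, 0], [0, 0, 0], 36],
])

```text
clock: 7.0
position: [641.8, -31.2, 104.5]
ee_rot: [0.797, -0.604, 0.001, -0.0]
contact_force: [-1.2, 0.2, -0.5]
gripper_width: 35.8
grasp_force: 0.0
```

```bash
python3 -c "
from h import *
im=get_image('top'); cv2.imwrite('pics/top2.png',im[90:390,60:480,::-1]); L=lights(im,lim=(180,340,85,420)); print([(l,T(l)) for l in L])
where()"
```

```text
[((454, 232, 58), array([-67.,  -3.])), ((452, 350, 181), array([-37., 111.])), ((630, 15, 54), array([  42., -260.])), ((642, -122, 58), array([  16., -395.])), ((609, 336, 145), array([110.,  55.]))]
t 7.05 tray [  39. -305.] z 104.3 w 36.0 x ax [ 0.271 -0.963 -0.   ] z ax [-0.001 -0.    -1.   ] F [-0.7 -0.1 -0.7] q [ 0.21  0.52 -0.11 -0.   -0.94  0.07]
```

View pics/top2.png

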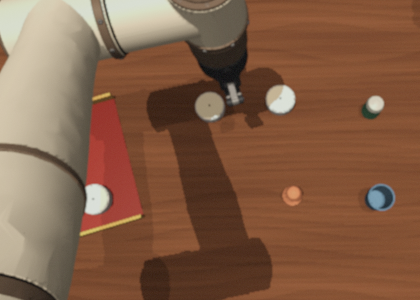

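The first light is in the tray at crop (96,199), tray frame (-67,-3). The gripper is now behind the second light, at crop (210,106).

Call:
send_rows([
  [[4, -2, 35], [0, 0, 0], 36],
  [[0, 0, 40], [0, 0, 0], 36],
  [[0, 0, 19], [0, 0, 0], 36],
  [[0, 0, 5], [0, 0, 0], 36],
  [[-10, -2, 0], [0, 0, 0], 36],
  [[-10, -2, 0], [0, 0, 0], 36],
  [[-12, -2, 0], [0, 0, 0], 36],
  [[-12, -2, 0], [0, 0, 0], 36],
])

```text
clock: 7.85
position: [638.6, 15.9, 7.9]
ee_rot: [0.799, -0.602, 0.001, -0.001]
contact_force: [0.5, -1.4, 1.3]
gripper_width: 36.1
grasp_force: 0.6
```

Call:
send_rows([
  [[-12, -2, 0], [0, 0, 0], 36],
  [[-12, -2, 0], [0, 0, 0], 36],
  [[-12, -2, 0], [0, 0, 0], 36],
  [[-12, -2, 0], [0, 0, 0], 36],
  [[-12, -2, 0], [0, 0, 0], 36],
  [[-12, -2, 0], [0, 0, 0], 36],
  [[-12, 0, 0], [0, 0, 0], 36],
  [[-12, 0, 0], [0, 0, 0], 36],
])

```text
clock: 8.65
position: [623.0, 110.8, 6.3]
ee_rot: [0.799, -0.602, 0.0, -0.0]
contact_force: [0.5, -1.7, 2.8]
gripper_width: 36.1
grasp_force: 1.4
```

```bash
python3 -c "
from h import *
where()"
```

```text
t 8.65 tray [  62. -166.] z 6.3 w 36.1 x ax [ 0.275 -0.961  0.   ] z ax [ 0.  0. -1.] F [ 0.5 -1.7  2.8] q [ 0.43  0.63 -0.22  0.   -0.73 -0.15]
```

Need (+3,+133) more.

Call:
send_rows([
  [[-12, -2, 0], [0, 0, 0], 36],
  [[-12, -1, 0], [0, 0, 0], 36],
  [[-12, 0, 0], [0, 0, 0], 36],
  [[-12, 0, 0], [0, 0, 0], 36],
  [[-12, 0, 0], [0, 0, 0], 36],
  [[-12, 0, 0], [0, 0, 0], 36],
  [[-12, 0, 0], [0, 0, 0], 36],
  [[-12, 0, 0], [0, 0, 0], 36],
])

```text
clock: 9.45
position: [599.2, 204.0, 6.3]
ee_rot: [0.799, -0.602, -0.0, 0.0]
contact_force: [0.9, -1.2, 1.7]
gripper_width: 36.4
grasp_force: 1.3
```

Call:
send_rows([
  [[-12, 0, 0], [0, 0, 0], 36],
  [[-10, 0, 0], [0, 0, 0], 36],
  [[-5, 0, 0], [0, 0, 0], 36],
  [[0, 0, 0], [0, 0, 0], 36],
  [[20, 0, 0], [0, 0, 0], 36],
  [[5, 0, -30], [0, 0, 0], 36],
  [[0, 0, -45], [0, 0, 0], 36],
  [[0, 0, -25], [0, 0, 0], 36],
])

```text
clock: 10.25
position: [600.3, 205.0, 109.2]
ee_rot: [0.798, -0.602, 0.001, -0.002]
contact_force: [0.4, 0.7, 0.1]
gripper_width: 36.1
grasp_force: 0.0
```

```bash
python3 -c "
from h import *
where()"
```

```text
t 10.25 tray [ 66. -69.] z 109.2 w 36.1 x ax [ 0.275 -0.961 -0.001] z ax [ 0.003  0.002 -1.   ] F [0.4 0.7 0.1] q [ 0.58  0.5  -0.13  0.   -0.94 -0.31]
```

Call:
send_rows([
  [[41, 5.5, 0], [0, 0, 0], 36],
  [[41, 5.5, 0], [0, 0, 0], 36],
  [[41, 5.5, 0], [0, 0, 0], 36],
  [[41, 5.5, 0], [0, 0, 0], 36],
  [[41, 5.5, 0], [0, 0, 0], 36],
  [[41, 5.5, 0], [0, 0, 0], 36],
  [[41, 5.5, 0], [0, 0, 0], 36],
  [[41, 5.5, 0], [0, 0, 0], 36],
])

```text
clock: 11.05
position: [646.8, -124.2, 105.8]
ee_rot: [0.798, -0.602, -0.0, -0.0]
contact_force: [0.3, -0.3, 0.8]
gripper_width: 36.0
grasp_force: 0.0
```

Call:
send_rows([
  [[46, 4, 0], [0, 0, 0], 36],
  [[0, 0, 0], [0, 0, 0], 36],
])

```text
clock: 11.25
position: [655.7, -173.1, 105.3]
ee_rot: [0.796, -0.605, -0.0, 0.0]
contact_force: [-0.5, 0.7, -0.1]
gripper_width: 36.1
grasp_force: 0.0
```

```bash
python3 -c "
from h import *
im=get_image('top'); cv2.imwrite('pics/top3.png',im[90:390,60:480,::-1]); L=lights(im,lim=(170,340,85,420)); print([(l,T(l)) for l in L])
where()"
```

```text
[((363, 209, 264), array([-161.,    0.])), ((501, 178, 332), array([-37., -67.])), ((641, -121, 53), array([  15., -393.])), ((659, 132, 216), array([ 102., -155.]))]
t 11.3 tray [  15. -445.] z 105.2 w 36.0 x ax [ 0.27  -0.963 -0.001] z ax [-0.001  0.001 -1.   ] F [0.2 0.5 0.9] q [-0.02  0.57 -0.01 -0.   -0.99  0.29]
```

View pics/top3.png

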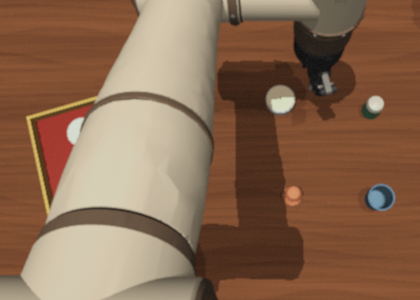

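The second light is inside the tray, at crop (76,132) and partly hidden. The gripper is behind the third light, at crop (281,99).

Call:
send_rows([
  [[0, 0, 35], [0, 0, 0], 36],
  [[0, 0, 40], [0, 0, 0], 36],
  [[0, 0, 19], [0, 0, 0], 36],
  [[0, 0, 5], [0, 0, 0], 36],
  [[-10, 0, 0], [0, 0, 0], 36],
  [[-10, 0, 0], [0, 0, 0], 36],
  [[-12, 0, 0], [0, 0, 0], 36],
  [[-14, 1, 0], [0, 0, 0], 36],
])

```text
clock: 12.1
position: [642.9, -122.5, 8.9]
ee_rot: [0.799, -0.602, 0.001, -0.001]
contact_force: [-0.1, -0.8, 0.4]
gripper_width: 35.8
grasp_force: 0.4
```

Call:
send_rows([
  [[-14, 0.5, 0], [0, 0, 0], 36],
  [[-14, 0.5, 0], [0, 0, 0], 36],
  [[-14, 0.5, 0], [0, 0, 0], 36],
  [[-14, 0.5, 0], [0, 0, 0], 36],
  [[-14, 0.5, 0], [0, 0, 0], 36],
  [[-14, 0.5, 0], [0, 0, 0], 36],
  [[-14, 0.5, 0], [0, 0, 0], 36],
  [[-14, 0.5, 0], [0, 0, 0], 36],
])

```text
clock: 12.9
position: [607.1, -16.3, 7.3]
ee_rot: [0.799, -0.602, -0.0, 0.0]
contact_force: [1.0, -0.9, 2.2]
gripper_width: 35.9
grasp_force: 1.0
```

Call:
send_rows([
  [[-14, 0.5, 0], [0, 0, 0], 36],
  [[-14, 0.5, 0], [0, 0, 0], 36],
  [[-14, 0.5, 0], [0, 0, 0], 36],
  [[-14, 0.5, 0], [0, 0, 0], 36],
  [[-14, 0.5, 0], [0, 0, 0], 36],
  [[-14, 0.5, 0], [0, 0, 0], 36],
  [[-14, 0.5, 0], [0, 0, 0], 36],
  [[-14, 0.5, 0], [0, 0, 0], 36],
])

```text
clock: 13.7
position: [572.4, 90.3, 7.3]
ee_rot: [0.799, -0.602, -0.0, 0.0]
contact_force: [0.7, -2.1, 1.9]
gripper_width: 35.9
grasp_force: 0.9
```

```bash
python3 -c "
from h import *
im=get_image('scene'); cv2.imwrite('pics/s2.png',cv2.resize(im[100:340,220:540,::-1],(640,480))); 
where()"
```

```text
t 13.75 tray [   7. -170.] z 7.3 w 35.8 x ax [ 0.277 -0.961 -0.   ] z ax [-0.  0. -1.] F [-0.1  1.7 -0.1] q [ 0.44  0.56 -0.36 -0.   -0.66 -0.16]
```

View pics/s2.png

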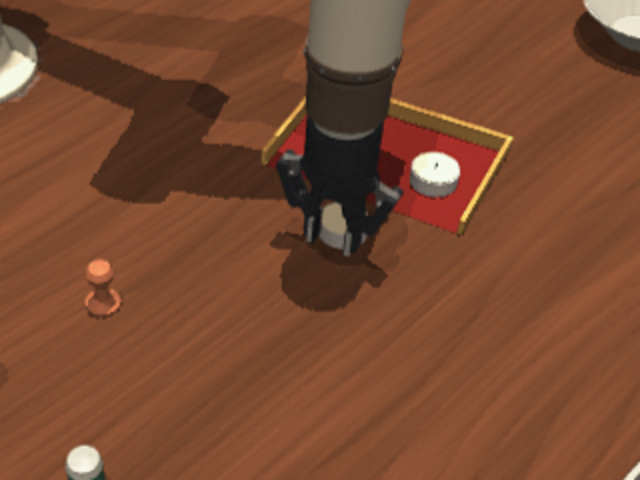

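The third light is nested at (340,228), and the second stands in the tray at (436,174). Next is the final push.

Call:
send_rows([
  [[-12, 1.5, 0], [0, 0, 0], 36],
  [[-12, 1.5, 0], [0, 0, 0], 36],
  [[-12, 1.5, 0], [0, 0, 0], 36],
  [[-12, 1.5, 0], [0, 0, 0], 36],
  [[-12, 1, 0], [0, 0, 0], 36],
  [[-12, 0, 0], [0, 0, 0], 36],
  [[-12, 0, 0], [0, 0, 0], 36],
  [[-12, 0, 0], [0, 0, 0], 36],
])

```text
clock: 14.55
position: [539.4, 180.7, 7.3]
ee_rot: [0.799, -0.602, 0.0, -0.0]
contact_force: [0.1, -0.1, 0.5]
gripper_width: 36.1
grasp_force: 0.1
```

Call:
send_rows([
  [[-12, 0, 0], [0, 0, 0], 36],
  [[-10, 0, 0], [0, 0, 0], 36],
  [[-6, 0, 0], [0, 0, 0], 36],
  [[0, 0, 0], [0, 0, 0], 36],
  [[20, 0, 0], [0, 0, 0], 36],
  [[5, 0, -30], [0, 0, 0], 36],
  [[0, 0, -45], [0, 0, 0], 36],
  [[0, 0, -45], [0, 0, 0], 36],
])

```text
clock: 15.35
position: [538.5, 181.4, 128.1]
ee_rot: [0.798, -0.602, -0.0, 0.001]
contact_force: [0.7, 1.7, 0.0]
gripper_width: 36.2
grasp_force: 0.0
```

Call:
send_rows([
  [[45, 0, 0], [0, 0, 0], 36],
  [[45, 0, 0], [0, 0, 0], 36],
  [[45, 0, 0], [0, 0, 0], 36],
  [[45, 0, 0], [0, 0, 0], 36],
  [[45, 0, 0], [0, 0, 0], 36],
  [[45, 0, 0], [0, 0, 0], 36],
  [[45, 0, 0], [0, 0, 0], 36],
  [[45, 0, 0], [0, 0, 0], 36],
])

```text
clock: 16.15
position: [637.9, -165.9, 127.3]
ee_rot: [0.798, -0.602, -0.0, 0.0]
contact_force: [1.0, 0.7, 0.0]
gripper_width: 35.7
grasp_force: 0.0
```

Call:
send_rows([
  [[45, 0, 0], [0, 0, 0], 36],
  [[45, 0, 0], [0, 0, 0], 36],
  [[45, 0, 0], [0, 0, 0], 36],
  [[45, 0, 0], [0, 0, 0], 36],
  [[0, 0, 0], [0, 0, 0], 36],
  [[0, 0, 0], [0, 0, 0], 36],
])

```text
clock: 16.75
position: [686.6, -338.1, 125.9]
ee_rot: [0.798, -0.603, -0.001, 0.0]
contact_force: [0.0, 1.1, 0.9]
gripper_width: 36.2
grasp_force: 0.0
```

```bash
python3 -c "
from h import *
im=get_image('top'); L=lights(im,lim=(170,340,85,420)); print([(l,T(l)) for l in L])
im=get_image('scene'); cv2.imwrite('pics/s3.png',im[...,::-1]); L=lights(im,'scene',(140,320,280,480)); print([(l,T(l)) for l in L])
where()"
```

```text
[((373, -47, 428), array([-222., -248.])), ((465, 269, 269), array([-47.,  30.])), ((584, 263, 56), array([66., -9.])), ((613, -142, 274), array([ -18., -406.]))]
[((584, 262, 57), array([ 66., -10.])), ((524, 240, 57), array([  2., -14.])), ((405, 243, 240), array([-111.,   22.])), ((318, 67, 251), array([-244., -124.]))]
t 16.85 tray [  -0. -613.] z 127.0 w 36.0 x ax [ 0.275 -0.961 -0.001] z ax [-0.001  0.    -1.   ] F [0.7 0.6 0.1] q [-0.24  0.7   0.28 -0.   -1.16  0.52]
```

View pics/s3.png

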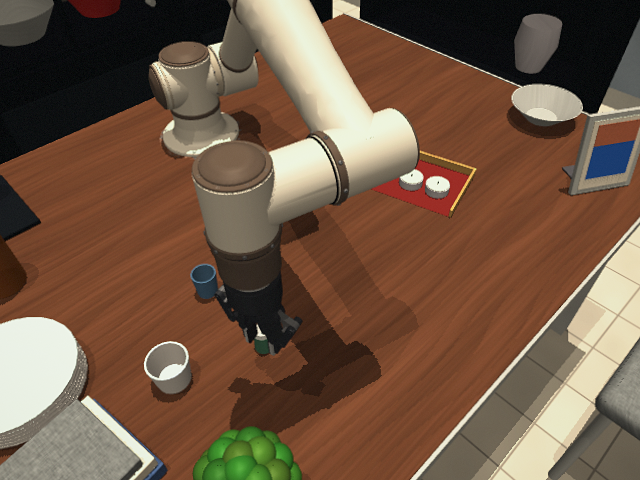

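Two lights are confirmed at tray (66,-10) and (2,-14). The arm hides the first, so I'll clear the view.

Call:
send_rows([
  [[9, 44, 0], [0, 0, 0], 36],
  [[9, 44, 0], [0, 0, 0], 36],
  [[9, 44, 0], [0, 0, 0], 36],
  [[9, 44, 0], [0, 0, 0], 36],
  [[9, 44, 0], [0, 0, 0], 36],
  [[9, 44, 0], [0, 0, 0], 36],
  [[9, 44, 0], [0, 0, 0], 36],
  [[0, 0, 0], [0, 0, 0], 36],
])

```text
clock: 17.65
position: [404.7, -482.2, 128.3]
ee_rot: [0.798, -0.603, -0.0, -0.0]
contact_force: [0.1, 1.1, 0.4]
gripper_width: 35.8
grasp_force: 0.0
```

```bash
python3 -c "
from h import *
im=get_image('top'); L=lights(im,lim=(170,340,85,420)); print([(l,T(l)) for l in L])
im=get_image('scene'); cv2.imwrite('pics/s4.png',im[...,::-1]); L=lights(im,'scene',(140,320,280,480)); print([(l,T(l)) for l in L])
where()"
```

```text
[((454, 232, 58), array([-67.,  -3.])), ((523, 240, 58), array([  1., -14.])), ((584, 263, 57), array([66., -9.]))]
[((584, 262, 57), array([ 66., -10.])), ((524, 239, 58), array([  2., -15.])), ((455, 231, 57), array([-67.,  -4.]))]
t 17.75 tray [-308. -676.] z 128.3 w 36.1 x ax [ 0.275 -0.961  0.001] z ax [ 0.001 -0.001 -1.   ] F [ 0.4  0.  -0.1] q [-0.61  0.48 -0.11 -0.   -0.98  0.89]
```

View pics/s4.png

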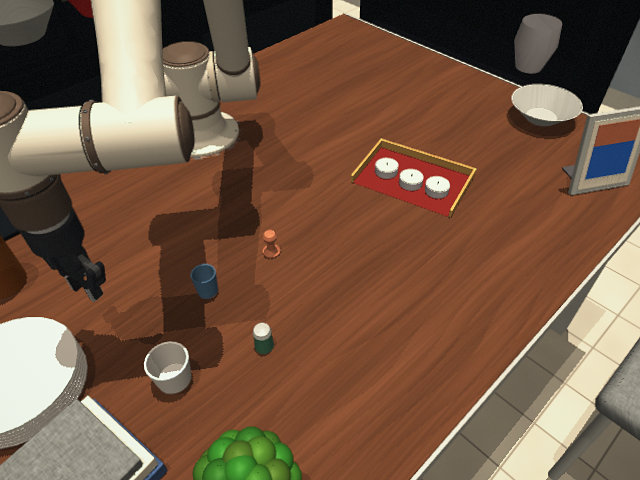

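All three lights stand in the tray at (387,167), (411,179) and (437,187). The stopper, votive, shaker and cup are where they started.

```bash
python3 -c "
from bench import job_done
print(job_done())"
```

```text
the job is handed in; nothing more can be done
None
```

I pushed all three tea lights into the tray and handed the job in at about 18 s. Both cameras show them standing inside it, with the shaker, stopper, candle cup and white cup unmoved; no verdict was returned.

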